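Clear the test bench: nest the beakers, shelve the samples

ROBOT

A 7-joint arm with a two-finger parallel gripper is mounted at the origin on the work surface. World frame = base frame: x ahead of the robot, y to its left, z up, the work surface at z = 0. Lengths are in m, angles in rad, forces in N, time in s.
With the tool pointing down it reaches from about 0.4 to 0.875 m from the base axis. Payload 6.5 kg.
Tool frame: the origin (TCP) lies midway between the tips of the shut fingers; the grasp point (between the pads) lies pinch_z behind it (pinch_z is the distance from the TCP to the grasp point, in m); z points along the fingers, y is the line along which they close (so a half turn about z gives the same grasp; the last joint's range is limited). The gripper opens to 85 mm and grips with 20 to 120 N. Pads are 22 mm wide; open, the fingers measure 114 mm over their backs; the gripper's body (76 mm by 85 mm) begins 54 mm behind the grasp point. The pads swing forward as they close: fully open they stand 13 mm farther back than shut.
Start: joints at [1.142, 0.536, -0.004, 1.538, 0.003, 1.067, -0.071], TCP at [0.231, -0.608, 0.231] pointing down, gripper open.
Joint ranges: [-2.7, 2.7], [-0.37, 2.16], [-1.27, 1.26], [0.24, 2.4], [-1.31, 4.45], [0.19, 1.91], [-2.76, 2.76]. Speed limits (rad/s): [2.39, 2.39, 3.14, 3.14, 3.14, 3.14, 3.14].

INTERFACE

Orientations are given as a unit quaternion [w, x, y, z].
In Python, from plant import * gives the robot as it stands.
- The arm moves only by the tool send_rows, never from a script. Its argument "moves" is a list of rows, each an object with "xyz": the shift along the tool's x, y, z as a fraction of full scale, a list of three; "yaw": the turn about the tool's z as a fraction of full scale; "gripper": the opening, from -1 (shut) to 1 (fully open). In form: [{"xyz": [x, y, z], "yaw": yaw, "gripper": gripper}, ...]. A call has exactly 8 rows; each row shifts and turns the commanded pose from where the row before left it, along the tool's axes as they then stand; what a row does not reach is not made up. Full scale, the value 1, is 0.05 m for a shift and 4 degrees for a turn. A row lasts 1/10 s, in which the tool goes at most 50 mm and 8.59 degrees, less where a joint would pass 70% of its speed; a pose out of reach is approached as far as the arm can. A call with a number of a shift or a turn outside -1 to 1 is refused whole. A call with a gripper value outside its range is refused whole. The fingers move at their own pace and stop on an object; "newtons" is the grip in N (left out, the last holds). Time passes only in rows, so rows that do not move let the fingers close, or fill a call up. It gives the time, the measured TCP pose, the force, the opening and the grip force at its end, in the units of the state.
- observe(): the state, without advancing time (a new reading comes with each control period).
- camera(name): name is "scene" or "top" or "wrist"; returns (picture, depth): 480x640x3 uint8, red, green, blue; 480x640 float32, m along the optical axis (not along the pixel's ray), 0 where there is no reading.
- camera_params(name): a dict with "fov_y" (degrees; the focal length in pixels is half the picture's height over the tangent of half this angle, whatever the lens; pixels are square), "cx", "cy" (the principal point, pixels), "k1" (the pictures are not rectified: a ray, as slopes to the right and down, at radius r is drawn at 1 + k1 r^2 times it, then the intrinsics apply), "world_from_camera" (4x4, takes a point from camera to world coordinates); the wrist camera has in their place "mount" (4x4, takes a point from camera to tool coordinates, whose origin is the TCP and whose axes are the flange's). Camera axes: x right, y up, looking along -z (the intrinsics and any distortion apply to the point x, -y, -z); pixel columns grow to the right and rows downward; lengths in m; the calibration is good to about 2 mm. A picture is of the moment at which its call begins: read the wrist's pose just before it. camera_params takes no time and is no camera call.
- finish_job(): hands the job in; it is judged then, once.
The state is a dict: "time": time; "qpos": joint angles; "joint_vel": joint speeds; "tau": joint torques, N m; "ee_pos": TCP position; "ee_rot": TCP orientation; "force": force on the tool from outside, world axes, zero at the start; "wrist_torque": the same for the moment, N m; "gripper_width": opening from 0.0 (shut) to 1.0 (fully open); "gripper_force": force on a finger pad.
Only numpy, scipy, OpenCV 4.12 (cv2) and the standard library are available. Lean on these libraries where they do the work, as an engineer would, in place of code of your own. Each camera call takes 0.05 s, during which the arm holds its last target. There are 200 camera calls.

TASK

Clear the bench after the test session. Stand every sample bottle upright on the floor of the tray that matches its cap colour, including any bottle left in the porcelain dish, and nest the beakers that are there in size order inside the dish, each one upright and fully down inside the next larger one present. Leave the flask, wash bottle, test cassette and pipette alone.

Things in the scene. Friction and masses are not known exactly. Their poses are not given: they have to be found in the camera images.
- dish: White porcelain dish, round, loose, 350 g: outer diameter 90 mm, height 44 mm, wall 3 mm (inner diameter 84 mm), floor 4 mm thick. Origin: centre of the underside; z up along its axis. It is the outermost of the nest. A bottle may be standing in it at the start.
- beaker_l: Large beaker, off-white plastic with short blue marks, open top, straight wall: outer diameter 68 mm, height 66 mm, wall 3 mm (inner diameter 62 mm), floor 4 mm thick, bottom edge slightly bevelled, 70 g. Origin: centre of the underside; z up along its axis. May be absent.
- beaker_m: Medium beaker, like the large one: outer diameter 52 mm, height 88 mm, wall 3 mm (inner diameter 46 mm), floor 4 mm thick, 60 g. Origin: centre of the underside; z up. May be absent.
- beaker_s: Small tall beaker, like the others: outer diameter 36 mm, height 110 mm, wall 3 mm (inner diameter 30 mm), floor 4 mm thick, 50 g. Origin: centre of the underside; z up. May be absent.
- bottle_red1: Sample bottle with a red screw cap, flat bottom, solid, about 70 g, 90 mm tall: cream body of 31 mm diameter up to 58 mm, then the cap of 34 mm diameter from 58 to 90 mm (grip the cap). Origin: centre of the underside; z up. May be absent.
- bottle_red2: Sample bottle with a red screw cap, flat bottom, solid, about 70 g, 90 mm tall: cream body of 31 mm diameter up to 58 mm, then the cap of 34 mm diameter from 58 to 90 mm (grip the cap). Origin: centre of the underside; z up. May be absent.
- bottle_red3: Sample bottle with a red screw cap, flat bottom, solid, about 70 g, 90 mm tall: cream body of 31 mm diameter up to 58 mm, then the cap of 34 mm diameter from 58 to 90 mm (grip the cap). Origin: centre of the underside; z up. May be absent.
- bottle_blue1: Sample bottle with a blue screw cap, flat bottom, solid, about 70 g, 90 mm tall: cream body of 31 mm diameter up to 58 mm, then the cap of 34 mm diameter from 58 to 90 mm (grip the cap). Origin: centre of the underside; z up. May be absent. Stands inside the dish at the start.
- bottle_blue2: Sample bottle with a blue screw cap, flat bottom, solid, about 70 g, 90 mm tall: cream body of 31 mm diameter up to 58 mm, then the cap of 34 mm diameter from 58 to 90 mm (grip the cap). Origin: centre of the underside; z up. May be absent.
- tray_red: Open red plastic tray, fixed to the bench: 150 mm along its x, 80 mm along its y, 35 mm high, walls and floor 5 mm thick (inside 140 by 70 mm). Origin: centre of the underside. Up to three bottles stand in it in a row along x.
- tray_blue: Open blue plastic tray, fixed to the bench: 150 mm along its x, 80 mm along its y, 35 mm high, walls and floor 5 mm thick (inside 140 by 70 mm). Origin: centre of the underside. Up to three bottles stand in it in a row along x.
- flask: Bystander: green conical flask, 72 mm wide, 110 mm tall, loose; leave alone. Origin: centre of the underside.
- wash_bottle: Bystander: white bottle with an orange cap, 60 mm diameter, 150 mm tall, loose; leave alone. Origin: centre of the underside.
- cassette: Bystander: white test cassette lying flat, 22 x 72 x 6 mm, loose; leave alone. Origin: centre of the underside.
- pipette: Bystander: white and blue hand pipette lying flat along its y, 27 mm thick, about 260 mm long, loose; leave alone. Origin: under the middle of the handle.

How it is judged:
By the outcome, as a careful person would: the job done as asked, in the order asked, and still so for the second after the job is handed in, with the robot touching nothing.
Of beaker_l, beaker_m, beaker_s only 2 to 3 are there at a start; the rules pass over those that are not, and their reading is None.
Of bottle_red1, bottle_red2, bottle_red3, bottle_blue1, bottle_blue2 only 4 to 5 are there at a start; the rules pass over those that are not, and their reading is None.
At some moment in a run one of dish, beaker_l may be knocked a few centimetres aside while the robot is not near it.
It also fails if it takes over 210 s, if anything falls off the work surface, if the arm or the gripper's body presses on something with over 40 N, if the wrist force passes 120 N, or if a joint passes its speed limit or range.

## Working session

There is one attempt and no reset: what is moved stays moved. The work goes in short steps, Python scripts to look and compute and a tool call to move; the robot and the scene stay as the last step left them, time stands still between calls to the robot, and variables do not carry over. Pictures are saved under pics/ and viewed, at most 14 in all, crops included, and the job is handed in when it is done.

Besides the shell and the picture viewer there is one more tool, called as name([rows], argument=value, ...), one row to a line, values as JSON. send_rows: Moves the arm, as the interface text tells. Its arguments: {"type":"object","properties":{"moves":{"type":"array","items":{"type":"object","properties":{"xyz":{"type":"array","items":{"type":"number"}},"yaw":{"type":"number"},"gripper":{"type":"number"}}}},"newtons":{"type":"number"}},"required":["moves"]}

```bash
ls; mkdir -p pics; python3 - <<'E'
from plant import *
import cv2, numpy as np
print(observe())
for n in ["top","scene"]:
    p,d=camera(n); cv2.imwrite(f"pics/{n}0.png",p[:,:,::-1]); np.save(f"{n}0.npy",d); np.save(f"{n}0p.npy",p); print(n,camera_params(n))
print(camera_params("wrist"))
try: print(pinch_z)
except Exception as e: print(e)
E
```

```text
pics
{'time': 0.0, 'qpos': array([ 1.14182811,  0.53718276, -0.00443916,  1.53885955,  0.00258457,
        1.06728009, -0.07122483]), 'joint_vel': array([-0.00031123,  0.00031222,  0.00046948,  0.00040412,  0.00025487,
       -0.00178882, -0.00089453]), 'tau': array([-6.97630985e-04, -5.83393049e+01,  1.04833335e+00, -2.59095562e+01,
        1.22936099e-02,  9.55645053e-03,  1.23722472e-05]), 'ee_pos': array([ 0.23042877, -0.60712012,  0.23040761]), 'ee_rot': array([-8.35872390e-04,  9.83590973e-01,  1.80410795e-01, -2.10642523e-04]), 'force': array([0.20511865, 0.53752043, 0.31448581]), 'wrist_torque': array([-0.01470322, -0.00383763,  0.00706126]), 'gripper_force': 0.0, 'gripper_width': 0.9993607941095088}
top {'fov_y': 45.36835253809734, 'cx': 322.17975605191083, 'cy': 239.47778116045322, 'k1': -0.046406729117677646, 'world_from_camera': array([[-0.01502279,  0.98147307, -0.19101029,  0.42389376],
       [-0.99966469, -0.01071337,  0.023574  ,  0.03478523],
       [ 0.02109088,  0.19130039,  0.98130492,  1.13215617],
       [ 0.        ,  0.        ,  0.        ,  1.        ]])}
scene {'fov_y': 42.794495649341634, 'cx': 311.2122144837434, 'cy': 243.86632284994667, 'k1': -0.05551760342999751, 'world_from_camera': array([[ 0.569325  , -0.61189779,  0.54904475,  1.40160673],
       [ 0.82202559,  0.43341673, -0.36935602, -0.502574  ],
       [-0.01195705,  0.66161245,  0.74975062,  1.14770119],
       [ 0.        ,  0.        ,  0.        ,  1.        ]])}
{'fov_y': 71.59250638970407, 'cx': 319.52834685453695, 'cy': 240.78446087080644, 'k1': -0.029396758314955564, 'mount': array([[ 8.25657717e-04,  9.44655205e-01,  3.28063807e-01,
         8.63241010e-02],
       [ 9.99999584e-01, -6.52874714e-04, -6.36814765e-04,
         2.68116994e-04],
       [-3.87385819e-04,  3.28064196e-01, -9.44655351e-01,
        -1.42550144e-01],
       [ 0.00000000e+00,  0.00000000e+00,  0.00000000e+00,
         1.00000000e+00]])}
0.0187
```

View pics/top0.png

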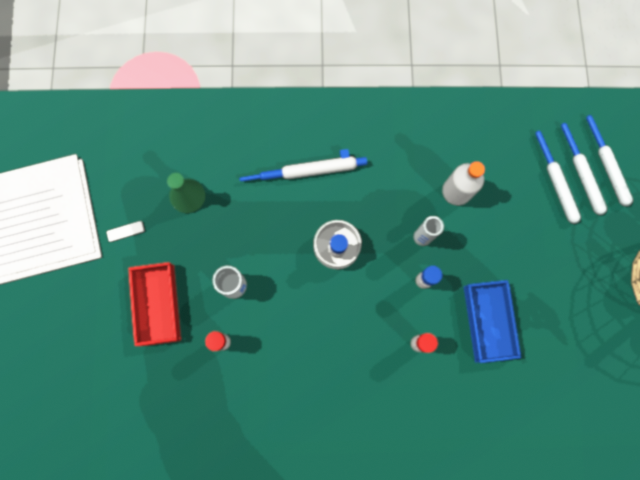

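View pics/scene0.png

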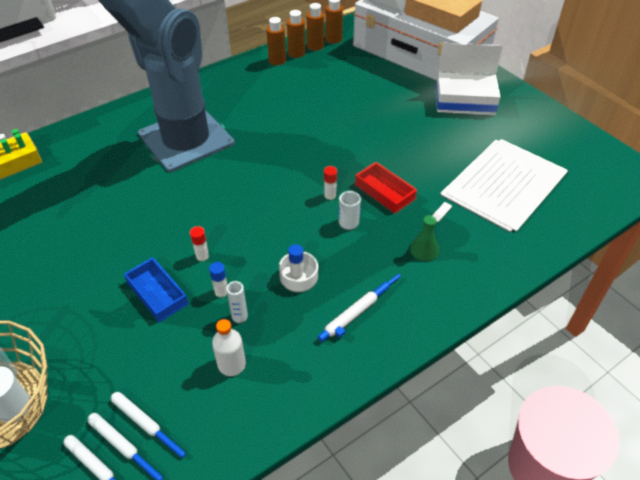

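The top view shows red caps at (216,341) and (427,343), and blue caps at (432,275) and, in the dish, (339,243). The beakers are at (229,281), medium or large, and (431,228), small. The red tray is at (155,304), the blue tray at (493,321). The flask, wash bottle, pipette and cassette are along the far side.

```bash
cat > h.py <<'E'
from plant import *
import cv2, numpy as np
from scipy.spatial.transform import Rotation as R
def rotm(q): return R.from_quat([q[1],q[2],q[3],q[0]]).as_matrix()
def cam(n):
    o=observe(); P=camera_params(n); p,d=camera(n)
    if n=="wrist":
        T=np.eye(4); T[:3,:3]=rotm(o["ee_rot"]); T[:3,3]=o["ee_pos"]; W=T@P["mount"]
    else: W=P["world_from_camera"]
    return p,d,P,W
def rays(P,W,uv):
    f=240/np.tan(np.radians(P["fov_y"])/2)
    K=np.array([[f,0,P["cx"]],[0,f,P["cy"]],[0,0,1]])
    s=cv2.undistortPoints(np.float64(uv).reshape(-1,1,2),K,np.array([P["k1"],0,0,0.]))[:,0]
    v=np.c_[s[:,0],-s[:,1],-np.ones(len(s))]
    return W[:3,3],v@W[:3,:3].T
def plane(P,W,uv,z):
    c,v=rays(P,W,uv); return c+v*((z-c[2])/v[:,2])[:,None]
def cloud(p,d,P,W):
    vv,uu=np.mgrid[0:480,0:640]; c,v=rays(P,W,np.c_[uu.ravel(),vv.ravel()])
    X=c+v*d.reshape(-1,1); X[d.ravel()==0]=np.nan; return X.reshape(480,640,3)
def circ(X):
    A=np.c_[X[:,:2],np.ones(len(X))]; b=(X[:,:2]**2).sum(1); s=np.linalg.lstsq(A,b,rcond=None)[0]
    return s[:2]/2,np.sqrt(s[2]+(s[:2]**2).sum()/4)
def blobs(m,a=60):
    n,l,st,c=cv2.connectedComponentsWithStats(m.astype(np.uint8)); return [(l==i,st[i],c[i]) for i in range(1,n) if st[i][4]>a]
def masks(p):
    h=cv2.cvtColor(p,cv2.COLOR_RGB2HSV); H,S,V=h[...,0],h[...,1],h[...,2]
    return {"red":((H<6)|(H>174))&(S>150)&(V>90),"blue":(abs(H.astype(int)-112)<10)&(S>150)&(V>70)}
E
python3 - <<'E'
from h import *
for n in ["top","scene"]:
    p=np.load(n+"0p.npy");d=np.load(n+"0.npy");P=camera_params(n);W=P["world_from_camera"]
    X=cloud(p,d,P,W); Z=X[...,2]
    print(n,"table z",np.nanmedian(Z[:,:][(abs(X[...,0]-.5)<.3)&(abs(X[...,1])<.4)]))
    reg=(X[...,0]>.3)&(X[...,0]<.95)&(abs(X[...,1])<.5)
    for m,st,c in blobs((Z>.012)&reg):
        q=X[m]; zt=np.percentile(q[:,2],97); top=q[q[:,2]>zt-.006]
        mid=(top[:,:2].min(0)+top[:,:2].max(0))/2
        print(c.round(),st[4],"zmax %.3f"%zt,"top mid",mid.round(3),"ext",np.ptp(top[:,:2],axis=0).round(3),"circ",*[np.round(t,3) for t in circ(top)])
    for k,m in masks(p).items():
        for b,st,c in blobs(m&reg,40): print(k,c.round(),st[4],"plane.09",plane(P,W,[c],.09).round(3),"z",np.nanmedian(Z[b]).round(3))
E
```

```text
top table z -0.00041592290410430444
[558. 179.] 763 zmax 0.027 top mid [ 0.737 -0.482] ext [0.126 0.036] circ [ 0.733 -0.46 ] 0.042
[313. 167.] 1295 zmax 0.028 top mid [0.799 0.023] ext [0.056 0.212] circ [0.81  0.018] 0.051
[464. 182.] 1218 zmax 0.150 top mid [ 0.742 -0.269] ext [0.027 0.028] circ [ 0.743 -0.269] 0.01
[184. 192.] 1000 zmax 0.111 top mid [0.738 0.281] ext [0.028 0.03 ] circ [0.738 0.281] 0.011
[428. 230.] 512 zmax 0.110 top mid [ 0.647 -0.194] ext [0.035 0.034] circ [ 0.647 -0.194] 0.016
[338. 242.] 465 zmax 0.046 top mid [ 0.628 -0.021] ext [0.089 0.088] circ [ 0.629 -0.021] 0.043
[338. 245.] 356 zmax 0.096 top mid [ 0.62  -0.022] ext [0.032 0.032] circ [ 0.621 -0.021] 0.012
[152. 303.] 1088 zmax 0.037 top mid [0.518 0.334] ext [0.154 0.096] circ [0.518 0.334] 0.062
[229. 281.] 499 zmax 0.089 top mid [0.554 0.185] ext [0.052 0.052] circ [0.554 0.184] 0.024
[429. 277.] 370 zmax 0.092 top mid [ 0.559 -0.192] ext [0.032 0.031] circ [ 0.559 -0.192] 0.012
[493. 321.] 1123 zmax 0.038 top mid [ 0.476 -0.318] ext [0.153 0.092] circ [ 0.476 -0.318] 0.063
[217. 341.] 364 zmax
[... 1778 characters left out ...]
18 zmax 0.027 top mid [ 0.78  -0.476] ext [0.179 0.048] circ [ 0.752 -0.464] 0.037
red [385. 187.] 1686 plane.09 [[0.578 0.279 0.09 ]] z 0.012
red [330. 174.] 186 plane.09 [[0.459 0.194 0.09 ]] z 0.086
red [197. 235.] 223 plane.09 [[ 0.451 -0.184  0.09 ]] z 0.087
blue [296. 253.] 220 plane.09 [[ 0.63  -0.027  0.09 ]] z 0.092
blue [156. 289.] 2221 plane.09 [[ 0.539 -0.332  0.09 ]] z 0.008
blue [217. 271.] 245 plane.09 [[ 0.572 -0.198  0.09 ]] z 0.088
blue [386. 285.] 167 plane.09 [[0.819 0.082 0.09 ]] z 0.019
blue [340. 331.] 72 plane.09 [[ 0.857 -0.07   0.09 ]] z 0.023
blue [323. 336.] 79 plane.09 [[ 0.846 -0.104  0.09 ]] z 0.019
blue [170. 444.] 244 plane.09 [[ 0.875 -0.464  0.09 ]] z 0.015
```

send_rows([
  {"xyz": [0,0,0],"yaw": 1,"gripper": 1},
  {"xyz": [0,0,0],"yaw": 1,"gripper": 1},
  {"xyz": [0,0,0],"yaw": 1,"gripper": 1},
  {"xyz": [0,0,0],"yaw": 1,"gripper": 1},
  {"xyz": [0,0,0],"yaw": 1,"gripper": 1},
  {"xyz": [0,0,0],"yaw": 0.2,"gripper": 1},
  {"xyz": [0.6,-0.75,0],"yaw": 0,"gripper": 1},
  {"xyz": [0.6,-0.75,0],"yaw": 0,"gripper": 1},
], newtons=40)

```text
time: 0.9
ee_pos: [0.29, -0.5325, 0.2308]
ee_rot: [0.0, 1.0, -0.001, -0.0]
force: [2.0, -0.2, 0.3]
gripper_width: 1.0
gripper_force: 0.0
```

send_rows([
  {"xyz": [0.6,-0.75,0],"yaw": 0,"gripper": 1},
  {"xyz": [0.6,-0.75,0],"yaw": 0,"gripper": 1},
  {"xyz": [0.6,-0.75,0],"yaw": 0,"gripper": 1},
  {"xyz": [0.6,-0.75,0],"yaw": 0,"gripper": 1},
  {"xyz": [0.6,-0.75,0],"yaw": 0,"gripper": 1},
  {"xyz": [0.6,-0.75,0],"yaw": 0,"gripper": 1},
  {"xyz": [0.6,-0.75,0],"yaw": 0,"gripper": 1},
  {"xyz": [0,0,0],"yaw": 0,"gripper": 1},
])

```text
time: 1.7
ee_pos: [0.5057, -0.2622, 0.2312]
ee_rot: [-0.002, 1.0, 0.006, 0.001]
force: [-0.5, 0.4, -0.2]
gripper_width: 1.006
gripper_force: 0.0
```

```bash
cat > look.py <<'E'
from h import *
import sys
def look(n="wrist",verbose=True):
    o=observe(); p,d,P,W=cam(n); X=cloud(p,d,P,W); Z=X[...,2]
    print("t %.2f"%o["time"],"tcp",o["ee_pos"].round(4),"rot",o["ee_rot"].round(4),"w %.3f"%o["gripper_width"])
    for b,st,c in blobs((Z>.012)&(Z<.17)&(X[...,0]>.3)&(X[...,0]<.92)&(abs(X[...,1])<.45),150):
        q=X[b]; zt=np.percentile(q[:,2],97); t=q[q[:,2]>zt-.006]; mid=(t[:,:2].min(0)+t[:,:2].max(0))/2
        col=p[b&(Z>zt-.006)].mean(0).round()
        print(n,c.round(),st[4],"ztop %.3f"%zt,"mid",mid.round(4),"ext",np.ptp(t[:,:2],axis=0).round(3),"rgb",col)
    return p,d,X
if __name__=="__main__":
    for n in sys.argv[1:]:
        p,d,X=look(n); cv2.imwrite(f"pics/{n}_{observe()['time']:.2f}.png",p[:,:,::-1])
E
python3 look.py wrist top
```

```text
t 1.70 tcp [ 0.5057 -0.2622  0.2312] rot [-0.002   1.      0.0064  0.0014] w 1.006
wrist [235.  47.] 3384 ztop 0.111 mid [ 0.6494 -0.1938] ext [0.036 0.035] rgb [198. 204. 202.]
wrist [61. 81.] 7612 ztop 0.095 mid [ 0.6234 -0.0218] ext [0.033 0.033] rgb [ 89. 144. 212.]
wrist [243. 160.] 1637 ztop 0.091 mid [ 0.5619 -0.192 ] ext [0.032 0.034] rgb [ 76. 138. 214.]
wrist [376. 236.] 3041 ztop 0.036 mid [ 0.4788 -0.3182] ext [0.155 0.092] rgb [ 51. 105. 181.]
wrist [237. 280.] 1772 ztop 0.091 mid [ 0.4389 -0.1769] ext [0.034 0.034] rgb [214.  64.  57.]
t 1.75 tcp [ 0.5031 -0.2661  0.2311] rot [-9.0e-04  1.0e+00  4.3e-03  4.0e-04] w 0.995
top [313. 167.] 1302 ztop 0.028 mid [0.7991 0.021 ] ext [0.056 0.208] rgb [214. 222. 232.]
top [464. 182.] 1224 ztop 0.150 mid [ 0.7422 -0.2694] ext [0.028 0.029] rgb [243. 147.  68.]
top [184. 192.] 1003 ztop 0.111 mid [0.7384 0.2811] ext [0.028 0.03 ] rgb [ 74. 153. 100.]
top [428. 230.] 512 ztop 0.111 mid [ 0.6463 -0.1939] ext [0.034 0.033] rgb [203. 214. 210.]
top [338. 243.] 464 ztop 0.046 mid [ 0.6291 -0.021 ] ext [0.087 0.087] rgb [216. 220. 216.]
top [338. 245.] 357 ztop 0.097 mid [ 0.6203 -0.0212] ext [0.032 0.033] rgb [ 76. 132. 231.]
top [152. 303.] 1083 ztop 0.037 mid [0.5172 0.3345] ext [0.156 0.095] rgb [212.  63.  57.]
top [229. 281.] 498 ztop 0.089 mid [0.5542 0.1844] ext [0.052 0.052] rgb [217. 226. 223.]
top [429. 277.] 369 ztop 0.092 mid [ 0.559  -0.1926] ext [0.032 0.032] rgb [ 57. 120. 226.]
top [494. 336.] 738 ztop 0.038 mid [ 0.4539 -0.3198] ext [0.108 0.089] rgb [ 49. 104. 200.]
top [217. 341.] 364 ztop 0.092 mid [0.4442 0.205 ] ext [0.032 0.033] rgb [245.  79.  72.]
top [424. 343.] 385 ztop 0.092 mid [ 0.4351 -0.1764] ext [0.032 0.033] rgb [241.  66.  59.]
```

send_rows([
  {"xyz": [0.4,-0.52,0],"yaw": 0,"gripper": 1},
  {"xyz": [0.4,-0.52,0],"yaw": 0,"gripper": 1},
  {"xyz": [0.4,-0.52,0],"yaw": 0,"gripper": 1},
  {"xyz": [0,0,0.4],"yaw": 0,"gripper": 1},
  {"xyz": [0,0,0.7],"yaw": 0,"gripper": 1},
  {"xyz": [0,0,0.7],"yaw": 0,"gripper": 1},
  {"xyz": [0,0,0],"yaw": 0,"gripper": 1},
  {"xyz": [0,0,0],"yaw": 0,"gripper": 1},
])

```text
time: 2.6
ee_pos: [0.5601, -0.1937, 0.1416]
ee_rot: [0.0, 1.0, -0.001, -0.001]
force: [-0.1, 0.0, 0.0]
gripper_width: 0.996
gripper_force: 0.0
```

send_rows([
  {"xyz": [0,-0.03,0.6],"yaw": 0,"gripper": 1},
  {"xyz": [0,0,0.6],"yaw": 0,"gripper": 1},
  {"xyz": [0,0,0.5],"yaw": 0,"gripper": 1},
  {"xyz": [0,0,0],"yaw": 0,"gripper": 1},
  {"xyz": [0,0,0],"yaw": 0,"gripper": -1},
  {"xyz": [0,0,0],"yaw": 0,"gripper": -1},
  {"xyz": [0,0,0],"yaw": 0,"gripper": -1},
  {"xyz": [0,0,0],"yaw": 0,"gripper": -1},
], newtons=40)

```text
time: 3.4
ee_pos: [0.5619, -0.1912, 0.0578]
ee_rot: [0.0, 1.0, -0.0, 0.001]
force: [0.4, -0.8, 5.8]
gripper_width: 0.388
gripper_force: 39.0
```

```bash
python3 - <<'E'
from h import *
# tray axes from rim points, averaged over both views
for n in ["top","scene"]:
    p=np.load(n+"0p.npy");d=np.load(n+"0.npy");P=camera_params(n);X=cloud(p,d,P,P["world_from_camera"])
    for k,c in {"red":(.519,.333),"blue":(.477,-.32)}.items():
        m=(abs(X[...,0]-c[0])<.1)&(abs(X[...,1]-c[1])<.07)&(X[...,2]>.028)&(X[...,2]<.05)
        r=cv2.minAreaRect(np.float32(X[m][:,:2]*1000)); print(n,k,r)
print(observe()["gripper_width"],observe()["gripper_force"])
E
```

```text
top red ((517.9644775390625, 334.4166564941406), (150.46075439453125, 80.76544952392578), 7.098865032196045)
top blue ((475.82489013671875, -318.42230224609375), (149.52317810058594, 83.0954360961914), 5.082251071929932)
scene red ((519.4015502929688, 334.30059814453125), (154.79322814941406, 89.24539947509766), 6.738127708435059)
scene blue ((477.8330078125, -321.0641174316406), (157.2874298095703, 80.980712890625), 4.60523796081543)
0.38824479475038337 39.0251362323761
```

send_rows([
  {"xyz": [0,0,-0.4],"yaw": 0,"gripper": -1},
  {"xyz": [0,0,-0.8],"yaw": 0,"gripper": -1},
  {"xyz": [0,0,-0.8],"yaw": 0,"gripper": -1},
  {"xyz": [0,0,-0.4],"yaw": 0,"gripper": -1},
  {"xyz": [-0.33,0.84,0],"yaw": 0,"gripper": -1},
  {"xyz": [-0.33,0.84,0],"yaw": 0,"gripper": -1},
  {"xyz": [-0.33,0.84,0],"yaw": 0,"gripper": -1},
  {"xyz": [0,0,0],"yaw": 0,"gripper": -1},
])

```text
time: 4.2
ee_pos: [0.5068, -0.3253, 0.1768]
ee_rot: [0.003, 1.0, -0.005, -0.001]
force: [-0.8, -0.8, -0.5]
gripper_width: 0.385
gripper_force: 39.9
```

send_rows([
  {"xyz": [0,0,0.4],"yaw": 0,"gripper": -1},
  {"xyz": [0,0,0.7],"yaw": 0,"gripper": -1},
  {"xyz": [0,0,0.6],"yaw": 0,"gripper": -1},
  {"xyz": [0,0,0.3],"yaw": 0,"gripper": -1},
  {"xyz": [0,0,0.1],"yaw": 0,"gripper": -1},
  {"xyz": [0,0,0],"yaw": 0,"gripper": -1},
  {"xyz": [0,0,0],"yaw": 0,"gripper": -1},
  {"xyz": [0,0,0],"yaw": 0,"gripper": -1},
])

```text
time: 5.0
ee_pos: [0.5122, -0.3173, 0.0728]
ee_rot: [0.001, 1.0, -0.0, 0.001]
force: [0.2, -0.1, -0.3]
gripper_width: 0.39
gripper_force: 40.0
```

send_rows([
  {"xyz": [0,0,0.1],"yaw": 0,"gripper": -1},
  {"xyz": [0,0,0.06],"yaw": 0,"gripper": -1},
  {"xyz": [0,0,0],"yaw": 0,"gripper": -1},
  {"xyz": [0,0,0],"yaw": 0,"gripper": 1},
  {"xyz": [0,0,0],"yaw": 0,"gripper": 1},
  {"xyz": [0,0,0],"yaw": 0,"gripper": 1},
  {"xyz": [0,0,-0.4],"yaw": 0,"gripper": 1},
  {"xyz": [0,0,-0.8],"yaw": 0,"gripper": 1},
])

```text
time: 5.8
ee_pos: [0.509, -0.3154, 0.1212]
ee_rot: [-0.002, 1.0, 0.0, -0.003]
force: [0.3, -0.8, 0.9]
gripper_width: 0.999
gripper_force: 0.0
```

send_rows([
  {"xyz": [0,0,-0.9],"yaw": 0,"gripper": 1},
  {"xyz": [0,0,-0.9],"yaw": 0,"gripper": 1},
  {"xyz": [0.37,-0.9,0],"yaw": 0,"gripper": 1},
  {"xyz": [0.37,-0.9,0],"yaw": 0,"gripper": 1},
  {"xyz": [0.37,-0.9,0],"yaw": 0,"gripper": 1},
  {"xyz": [0.37,-0.9,0],"yaw": 0,"gripper": 1},
  {"xyz": [0.37,-0.9,0],"yaw": 0,"gripper": 1},
  {"xyz": [0.36,-0.9,0],"yaw": 0,"gripper": 1},
])

```text
time: 6.6
ee_pos: [0.6223, -0.0449, 0.2135]
ee_rot: [0.0, 1.0, -0.0, 0.0]
force: [0.4, -0.7, 1.0]
gripper_width: 1.006
gripper_force: 0.0
```

```bash
python3 look.py wrist|cut -c1-130; python3 look.py top | cut -c1-130
```

```text
t 6.60 tcp [ 0.6223 -0.0449  0.2135] rot [ 1.e-04  1.e+00 -2.e-04  2.e-04] w 1.006
wrist [240.  28.] 7436 ztop 0.028 mid [0.7929 0.0244] ext [0.038 0.213] rgb [196. 200. 204.]
wrist [587.  81.] 8226 ztop 0.115 mid [ 0.7443 -0.2591] ext [0.036 0.022] rgb [187. 186. 183.]
wrist [  9. 100.] 1075 ztop 0.028 mid [0.734  0.2567] ext [0.042 0.019] rgb [39. 81. 52.]
wrist [292. 216.] 3526 ztop 0.095 mid [ 0.6245 -0.0202] ext [0.033 0.033] rgb [ 85. 131. 199.]
wrist [492. 198.] 3653 ztop 0.110 mid [ 0.6501 -0.1932] ext [0.035 0.036] rgb [156. 164. 162.]
wrist [ 23. 306.] 2917 ztop 0.035 mid [0.5112 0.3156] ext [0.133 0.06 ] rgb [137.  40.  35.]
wrist [ 92. 285.] 4725 ztop 0.088 mid [0.5571 0.1855] ext [0.052 0.053] rgb [152. 159. 157.]
wrist [562. 322.] 6621 ztop 0.095 mid [ 0.5123 -0.3164] ext [0.034 0.034] rgb [ 45.  98. 167.]
wrist [104. 361.] 1294 ztop 0.090 mid [0.4548 0.2127] ext [0.02 0.02] rgb [183.  49.  43.]
wrist [422. 377.] 214 ztop 0.082 mid [ 0.44   -0.1609] ext [0.012 0.002] rgb [171.  43.  38.]
t 6.65 tcp [ 0.6249 -0.033   0.2136] rot [-0.0037  1.      0.0053  0.0015] w 0.998
top [294. 171.] 819 ztop 0.028 mid [0.7864 0.0567] ext [0.035 0.129] rgb [235. 238. 240.]
top [464. 182.] 1222 ztop 0.150 mid [ 0.7422 -0.2692] ext [0.026 0.026] rgb [244. 148.  69.]
top [184. 192.] 1000 ztop 0.111 mid [0.7383 0.2811] ext [0.028 0.03 ] rgb [ 74. 154. 100.]
top [327. 256.] 186 ztop 0.047 mid [ 0.6199 -0.0089] ext [0.072 0.063] rgb [230. 232. 228.]
top [338. 245.] 333 ztop 0.097 mid [ 0.6203 -0.02  ] ext [0.032 0.028] rgb [ 69. 128. 230.]
top [152. 303.] 1089 ztop 0.037 mid [0.5181 0.3338] ext [0.154 0.095] rgb [213.  64.  58.]
top [229. 281.] 499 ztop 0.089 mid [0.5542 0.1848] ext [0.052 0.052] rgb [218. 226. 223.]
top [494. 315.] 1487 ztop 0.096 mid [ 0.5081 -0.3174] ext [0.033 0.033] rgb [ 47. 100. 192.]
top [217. 341.] 365 ztop 0.092 mid [0.4441 0.2052] ext [0.032 0.034] rgb [240.  76.  68.]
```

send_rows([
  {"xyz": [0,-0.52,0],"yaw": 0,"gripper": 1},
  {"xyz": [0,0,0.5],"yaw": 0,"gripper": 1},
  {"xyz": [0,0,0.8],"yaw": 0,"gripper": 1},
  {"xyz": [0,0,0.8],"yaw": 0,"gripper": 1},
  {"xyz": [0,0,0.6],"yaw": 0,"gripper": 1},
  {"xyz": [0,0,0.36],"yaw": 0,"gripper": 1},
  {"xyz": [0,0,0],"yaw": 0,"gripper": 1},
  {"xyz": [0,0,0],"yaw": 0,"gripper": 1},
])

```text
time: 7.5
ee_pos: [0.622, -0.0209, 0.0607]
ee_rot: [0.0, 1.0, -0.0, 0.0]
force: [0.7, -0.4, 0.4]
gripper_width: 1.003
gripper_force: 0.0
```

send_rows([
  {"xyz": [0,0,0],"yaw": 0,"gripper": -1},
  {"xyz": [0,0,0],"yaw": 0,"gripper": -1},
  {"xyz": [0,0,0],"yaw": 0,"gripper": -1},
  {"xyz": [0,0,0],"yaw": 0,"gripper": -1},
  {"xyz": [0,0,0],"yaw": 0,"gripper": -1},
  {"xyz": [0,0,-0.3],"yaw": 0,"gripper": -1},
  {"xyz": [0,0,-0.8],"yaw": 0,"gripper": -1},
  {"xyz": [0,0,-0.8],"yaw": 0,"gripper": -1},
])

```text
time: 8.3
ee_pos: [0.6209, -0.0208, 0.1564]
ee_rot: [-0.0, 1.0, -0.0, -0.001]
force: [1.6, 0.1, -0.1]
gripper_width: 0.383
gripper_force: 39.9
```

send_rows([
  {"xyz": [0,0,-0.9],"yaw": 0,"gripper": -1},
  {"xyz": [-0.45,0.755,0],"yaw": 0,"gripper": -1},
  {"xyz": [-0.45,0.755,0],"yaw": 0,"gripper": -1},
  {"xyz": [-0.45,0.755,0],"yaw": 0,"gripper": -1},
  {"xyz": [-0.45,0.755,0],"yaw": 0,"gripper": -1},
  {"xyz": [-0.45,0.755,0],"yaw": 0,"gripper": -1},
  {"xyz": [-0.45,0.755,0],"yaw": 0,"gripper": -1},
  {"xyz": [-0.45,0.755,0],"yaw": 0,"gripper": -1},
])

```text
time: 9.1
ee_pos: [0.4631, -0.2864, 0.2012]
ee_rot: [0.0, 1.0, -0.0, 0.0]
force: [0.5, -0.8, -0.1]
gripper_width: 0.387
gripper_force: 39.9
```

send_rows([
  {"xyz": [-0.45,0.755,0],"yaw": 0,"gripper": -1},
  {"xyz": [0,0,0],"yaw": 0,"gripper": -1},
  {"xyz": [0,0,0.4],"yaw": 0,"gripper": -1},
  {"xyz": [0,0,0.7],"yaw": 0,"gripper": -1},
  {"xyz": [0,0,0.7],"yaw": 0,"gripper": -1},
  {"xyz": [0,0,0.5],"yaw": 0,"gripper": -1},
  {"xyz": [0,0,0.2],"yaw": 0,"gripper": -1},
  {"xyz": [0,0,0],"yaw": 0,"gripper": -1},
])

```text
time: 9.9
ee_pos: [0.4413, -0.322, 0.0747]
ee_rot: [-0.001, 1.0, 0.0, -0.001]
force: [-0.3, 0.6, -0.7]
gripper_width: 0.384
gripper_force: 40.0
```

send_rows([
  {"xyz": [0,0,0.15],"yaw": 0,"gripper": -1},
  {"xyz": [0,0,0.09],"yaw": 0,"gripper": -1},
  {"xyz": [0,0,0],"yaw": 0,"gripper": -1},
  {"xyz": [0,0,0],"yaw": 0,"gripper": 1},
  {"xyz": [0,0,0],"yaw": 0,"gripper": 1},
  {"xyz": [0,0,0],"yaw": 0,"gripper": 1},
  {"xyz": [0,0,-0.5],"yaw": 0,"gripper": 1},
  {"xyz": [0,0,-0.9],"yaw": 0,"gripper": 1},
])

```text
time: 10.7
ee_pos: [0.4397, -0.3214, 0.1317]
ee_rot: [-0.002, 1.0, -0.0, -0.003]
force: [0.1, -0.6, 0.5]
gripper_width: 1.002
gripper_force: 0.0
```

send_rows([
  {"xyz": [0,0,-0.4],"yaw": 0,"gripper": 1},
  {"xyz": [-0.1,-0.7,0],"yaw": 0,"gripper": 1},
  {"xyz": [0,-0.8,0],"yaw": 0,"gripper": 1},
  {"xyz": [0,-0.8,0],"yaw": 0,"gripper": 1},
  {"xyz": [0,-0.62,0],"yaw": 0,"gripper": 1},
  {"xyz": [0,0,0],"yaw": 0,"gripper": 1},
  {"xyz": [0,0,0.4],"yaw": 0,"gripper": 1},
  {"xyz": [0,0,0.6],"yaw": 0,"gripper": 1},
])

```text
time: 11.5
ee_pos: [0.4386, -0.1778, 0.1043]
ee_rot: [0.001, 1.0, -0.0, 0.002]
force: [0.8, -0.7, -0.7]
gripper_width: 0.997
gripper_force: 0.0
```

send_rows([
  {"xyz": [0,0,0.6],"yaw": 0,"gripper": 1},
  {"xyz": [0,0,0.34],"yaw": 0,"gripper": 1},
  {"xyz": [0,0,0],"yaw": 0,"gripper": 1},
  {"xyz": [0,0,0],"yaw": 0,"gripper": -1},
  {"xyz": [0,0,0],"yaw": 0,"gripper": -1},
  {"xyz": [0,0,0],"yaw": 0,"gripper": -1},
  {"xyz": [0,0,0],"yaw": 0,"gripper": -1},
  {"xyz": [0,0,0],"yaw": 0,"gripper": -1},
])

```text
time: 12.3
ee_pos: [0.4375, -0.177, 0.0573]
ee_rot: [0.0, 1.0, -0.0, 0.001]
force: [-1.4, 0.1, 6.7]
gripper_width: 0.382
gripper_force: 39.2
```

send_rows([
  {"xyz": [0,0,-0.4],"yaw": 0,"gripper": -1},
  {"xyz": [0,0,-0.8],"yaw": 0,"gripper": -1},
  {"xyz": [0,0,-0.8],"yaw": 0,"gripper": -1},
  {"xyz": [0,0,-0.8],"yaw": 0,"gripper": -1},
  {"xyz": [0.08,-0.845,0],"yaw": 0,"gripper": -1},
  {"xyz": [0.08,-0.845,0],"yaw": 0,"gripper": -1},
  {"xyz": [0.08,-0.845,0],"yaw": 0,"gripper": -1},
  {"xyz": [0.08,-0.845,0],"yaw": 0,"gripper": -1},
])

```text
time: 13.1
ee_pos: [0.4527, -0.0063, 0.1969]
ee_rot: [0.0, 1.0, -0.0, 0.001]
force: [1.1, -0.8, 0.2]
gripper_width: 0.39
gripper_force: 40.0
```

send_rows([
  {"xyz": [0.08,-0.845,0],"yaw": 0,"gripper": -1},
  {"xyz": [0.08,-0.845,0],"yaw": 0,"gripper": -1},
  {"xyz": [0.08,-0.845,0],"yaw": 0,"gripper": -1},
  {"xyz": [0.08,-0.845,0],"yaw": 0,"gripper": -1},
  {"xyz": [0.08,-0.845,0],"yaw": 0,"gripper": -1},
  {"xyz": [0.08,-0.845,0],"yaw": 0,"gripper": -1},
  {"xyz": [0.08,-0.845,0],"yaw": 0,"gripper": -1},
  {"xyz": [0.08,-0.845,0],"yaw": 0,"gripper": -1},
])

```text
time: 13.9
ee_pos: [0.4848, 0.3318, 0.1966]
ee_rot: [0.0, 1.0, -0.0, 0.0]
force: [0.4, 0.2, -0.5]
gripper_width: 0.389
gripper_force: 40.0
```

send_rows([
  {"xyz": [0,0,0],"yaw": 0,"gripper": -1},
  {"xyz": [0,0,0.4],"yaw": 0,"gripper": -1},
  {"xyz": [0,0,0.7],"yaw": 0,"gripper": -1},
  {"xyz": [0,0,0.6],"yaw": 0,"gripper": -1},
  {"xyz": [0,0,0.4],"yaw": 0,"gripper": -1},
  {"xyz": [0,0,0.2],"yaw": 0,"gripper": -1},
  {"xyz": [0,0,0],"yaw": 0,"gripper": -1},
  {"xyz": [0,0,0],"yaw": 0,"gripper": -1},
])

```text
time: 14.7
ee_pos: [0.4855, 0.3306, 0.0823]
ee_rot: [-0.0, 1.0, -0.0, 0.001]
force: [0.5, -0.3, -1.3]
gripper_width: 0.388
gripper_force: 40.1
```

send_rows([
  {"xyz": [0,0,0.2],"yaw": 0,"gripper": -1},
  {"xyz": [0,0,0.16],"yaw": 0,"gripper": -1},
  {"xyz": [0,0,0],"yaw": 0,"gripper": -1},
  {"xyz": [0,0,0],"yaw": 0,"gripper": 1},
  {"xyz": [0,0,0],"yaw": 0,"gripper": 1},
  {"xyz": [0,0,0],"yaw": 0,"gripper": 1},
  {"xyz": [0,0,-0.5],"yaw": 0,"gripper": 1},
  {"xyz": [0,0,-0.9],"yaw": 0,"gripper": 1},
])

```text
time: 15.5
ee_pos: [0.4828, 0.3287, 0.1314]
ee_rot: [0.002, 1.0, 0.0, -0.003]
force: [1.1, 0.7, 0.3]
gripper_width: 0.998
gripper_force: 0.0
```

send_rows([
  {"xyz": [0,0,-0.4],"yaw": 0,"gripper": 1},
  {"xyz": [-0.2,0.63,0],"yaw": 0,"gripper": 1},
  {"xyz": [-0.2,0.63,0],"yaw": 0,"gripper": 1},
  {"xyz": [-0.2,0.63,0],"yaw": 0,"gripper": 1},
  {"xyz": [-0.18,0.62,0],"yaw": 0,"gripper": 1},
  {"xyz": [0,0,0],"yaw": 0,"gripper": 1},
  {"xyz": [0,0,0.4],"yaw": 0,"gripper": 1},
  {"xyz": [0,0,0.6],"yaw": 0,"gripper": 1},
])

```text
time: 16.3
ee_pos: [0.4478, 0.206, 0.1045]
ee_rot: [-0.001, 1.0, -0.0, 0.002]
force: [0.1, -0.3, 0.6]
gripper_width: 0.999
gripper_force: 0.0
```

send_rows([
  {"xyz": [0,0,0.6],"yaw": 0,"gripper": 1},
  {"xyz": [0,0,0.34],"yaw": 0,"gripper": 1},
  {"xyz": [0,0,0],"yaw": 0,"gripper": 1},
  {"xyz": [0,0,0],"yaw": 0,"gripper": -1},
  {"xyz": [0,0,0],"yaw": 0,"gripper": -1},
  {"xyz": [0,0,0],"yaw": 0,"gripper": -1},
  {"xyz": [0,0,0],"yaw": 0,"gripper": -1},
  {"xyz": [0,0,0],"yaw": 0,"gripper": -1},
])

```text
time: 17.1
ee_pos: [0.4466, 0.2052, 0.0573]
ee_rot: [-0.0, 1.0, -0.0, 0.001]
force: [-0.3, 0.0, 6.6]
gripper_width: 0.386
gripper_force: 39.2
```

send_rows([
  {"xyz": [0,0,-0.4],"yaw": 0,"gripper": -1},
  {"xyz": [0,0,-0.8],"yaw": 0,"gripper": -1},
  {"xyz": [0,0,-0.8],"yaw": 0,"gripper": -1},
  {"xyz": [0,0,-0.6],"yaw": 0,"gripper": -1},
  {"xyz": [0.545,-0.67,0],"yaw": 0,"gripper": -1},
  {"xyz": [0.545,-0.67,0],"yaw": 0,"gripper": -1},
  {"xyz": [0.545,-0.67,0],"yaw": 0,"gripper": -1},
  {"xyz": [0.545,-0.67,0],"yaw": 0,"gripper": -1},
])

```text
time: 17.9
ee_pos: [0.5558, 0.3397, 0.1865]
ee_rot: [0.0, 1.0, -0.0, 0.0]
force: [1.2, -0.4, -1.1]
gripper_width: 0.389
gripper_force: 40.0
```

send_rows([
  {"xyz": [0,0,0],"yaw": 0,"gripper": -1},
  {"xyz": [0,0,0.4],"yaw": 0,"gripper": -1},
  {"xyz": [0,0,0.7],"yaw": 0,"gripper": -1},
  {"xyz": [0,0,0.6],"yaw": 0,"gripper": -1},
  {"xyz": [0,0,0.4],"yaw": 0,"gripper": -1},
  {"xyz": [0,0,0.2],"yaw": 0,"gripper": -1},
  {"xyz": [0,0,0.16],"yaw": 0,"gripper": -1},
  {"xyz": [0,0,0],"yaw": 0,"gripper": -1},
])

```text
time: 18.7
ee_pos: [0.5551, 0.3389, 0.0635]
ee_rot: [-0.0, 1.0, -0.0, 0.0]
force: [0.1, 0.2, -1.0]
gripper_width: 0.382
gripper_force: 40.1
```

send_rows([
  {"xyz": [0,0,0],"yaw": 0,"gripper": 1},
  {"xyz": [0,0,0],"yaw": 0,"gripper": 1},
  {"xyz": [0,0,0],"yaw": 0,"gripper": 1},
  {"xyz": [0,0,-0.5],"yaw": 0,"gripper": 1},
  {"xyz": [0,0,-0.9],"yaw": 0,"gripper": 1},
  {"xyz": [0,0,-0.9],"yaw": 0,"gripper": 1},
  {"xyz": [0,0.5,0],"yaw": 0,"gripper": 1},
  {"xyz": [0,0.5,0],"yaw": 0,"gripper": 1},
])

```text
time: 19.5
ee_pos: [0.5557, 0.2897, 0.1807]
ee_rot: [-0.001, 1.0, 0.001, 0.002]
force: [-0.3, -0.7, -0.3]
gripper_width: 1.001
gripper_force: 0.0
```

```bash
python3 look.py wrist top scene| cut -c1-130
```

```text
t 19.50 tcp [0.5557 0.2897 0.1807] rot [-1.2e-03  1.0e+00  7.0e-04  1.9e-03] w 1.001
wrist [331.  19.] 3000 ztop 0.056 mid [0.7233 0.2818] ext [0.007 0.029] rgb [40. 82. 53.]
wrist [626. 149.] 2164 ztop 0.043 mid [0.6221 0.018 ] ext [0.05  0.019] rgb [167. 167. 163.]
wrist [267. 264.] 8608 ztop 0.096 mid [0.5209 0.3353] ext [0.104 0.043] rgb [198.  55.  50.]
wrist [447. 234.] 5060 ztop 0.088 mid [0.5578 0.1856] ext [0.052 0.052] rgb [142. 149. 147.]
t 19.55 tcp [0.5563 0.2826 0.1793] rot [ 1.8e-03  1.0e+00 -2.2e-03  9.0e-04] w 1.000
top [313. 167.] 1304 ztop 0.028 mid [0.7979 0.022 ] ext [0.058 0.206] rgb [224. 232. 242.]
top [464. 182.] 1228 ztop 0.151 mid [ 0.7427 -0.269 ] ext [0.027 0.028] rgb [245. 151.  70.]
top [184. 192.] 1002 ztop 0.111 mid [0.738  0.2811] ext [0.027 0.03 ] rgb [ 76. 157. 103.]
top [428. 230.] 510 ztop 0.110 mid [ 0.6462 -0.1938] ext [0.034 0.034] rgb [217. 226. 223.]
top [338. 242.] 469 ztop 0.046 mid [ 0.6283 -0.0211] ext [0.088 0.088] rgb [231. 234. 231.]
top [229. 281.] 496 ztop 0.089 mid [0.5543 0.1848] ext [0.052 0.051] rgb [185. 196. 192.]
top [495. 32
[... 212 characters left out ...]
0.3322] ext [0.106 0.045] rgb [211.  45.  35.]
scene [349. 208.] 681 ztop 0.089 mid [0.5568 0.1842] ext [0.054 0.054] rgb [148. 169. 165.]
scene [426. 239.] 724 ztop 0.111 mid [0.7375 0.2777] ext [0.033 0.033] rgb [ 56. 154.  92.]
scene [299. 270.] 736 ztop 0.046 mid [ 0.6309 -0.0222] ext [0.092 0.09 ] rgb [213. 222. 217.]
scene [154. 284.] 1617 ztop 0.097 mid [ 0.4769 -0.3219] ext [0.103 0.036] rgb [ 29. 104. 224.]
scene [354. 311.] 967 ztop 0.030 mid [0.8031 0.0192] ext [0.054 0.213] rgb [218. 229. 244.]
scene [237. 300.] 606 ztop 0.112 mid [ 0.6484 -0.1952] ext [0.038 0.035] rgb [190. 210. 206.]
scene [228. 348.] 1296 ztop 0.151 mid [ 0.7456 -0.271 ] ext [0.029 0.029] rgb [239. 130.   8.]
```

send_rows([
  {"xyz": [0.02,0.7,0],"yaw": 0,"gripper": 1},
  {"xyz": [0,0.7,0],"yaw": 0,"gripper": 1},
  {"xyz": [0,0.68,0],"yaw": 0,"gripper": 1},
  {"xyz": [0,0,0],"yaw": 0,"gripper": 1},
  {"xyz": [0,0,0.4],"yaw": 0,"gripper": 1},
  {"xyz": [0,0,0.7],"yaw": 0,"gripper": 1},
  {"xyz": [0,0,0.7],"yaw": 0,"gripper": 1},
  {"xyz": [0,0,0.6],"yaw": 0,"gripper": 1},
])

```text
time: 20.45
ee_pos: [0.5554, 0.1866, 0.0568]
ee_rot: [-0.001, 1.0, 0.001, -0.0]
force: [-1.0, -0.4, -0.6]
gripper_width: 0.997
gripper_force: 0.0
```

send_rows([
  {"xyz": [0,0,0.06],"yaw": 0,"gripper": 1},
  {"xyz": [0,0,0],"yaw": 0,"gripper": 1},
  {"xyz": [0,0,0],"yaw": 0,"gripper": -1},
  {"xyz": [0,0,0],"yaw": 0,"gripper": -1},
  {"xyz": [0,0,0],"yaw": 0,"gripper": -1},
  {"xyz": [0,0,0],"yaw": 0,"gripper": -1},
  {"xyz": [0,0,-0.4],"yaw": 0,"gripper": -1},
  {"xyz": [0,0,-0.8],"yaw": 0,"gripper": -1},
], newtons=30)

```text
time: 21.25
ee_pos: [0.5539, 0.1839, 0.1143]
ee_rot: [0.001, 1.0, -0.0, -0.002]
force: [0.8, -0.8, -0.3]
gripper_width: 0.603
gripper_force: 31.6
```

send_rows([
  {"xyz": [0,0,-0.8],"yaw": 0,"gripper": -1},
  {"xyz": [0.29,0.82,0],"yaw": 0,"gripper": -1},
  {"xyz": [0.29,0.82,0],"yaw": 0,"gripper": -1},
  {"xyz": [0.29,0.82,0],"yaw": 0,"gripper": -1},
  {"xyz": [0.29,0.82,0],"yaw": 0,"gripper": -1},
  {"xyz": [0.29,0.82,0],"yaw": 0,"gripper": -1},
  {"xyz": [0,0,0],"yaw": 0,"gripper": -1},
  {"xyz": [0,0,0],"yaw": 0,"gripper": -1},
])

```text
time: 22.05
ee_pos: [0.6286, -0.0218, 0.1559]
ee_rot: [0.0, 1.0, -0.002, 0.0]
force: [0.6, 1.3, -0.3]
gripper_width: 0.6
gripper_force: 31.6
```

```bash
cat > dish.py <<'E'
from h import *
import sys
zr=float(sys.argv[1]); cx,cy=map(float,sys.argv[2:4]); rad=float(sys.argv[4])
print(observe()["time"],observe()["ee_pos"])
for n in ["wrist","scene","top"]:
    p,d,P,W=cam(n); X=cloud(p,d,P,W); cv2.imwrite(f"pics/{n}_{observe()['time']:.2f}.png",p[:,:,::-1])
    m=(abs(X[...,2]-zr)<.004)&(np.hypot(X[...,0]-cx,X[...,1]-cy)<rad+.06)
    q=X[m]; from_=q
    if len(q)<20: print(n,"few",len(q)); continue
    c,r=circ(q)
    for _ in range(4):
        e=abs(np.hypot(*(q[:,:2]-c).T)-r); q=q[e<max(.004,np.percentile(e,80))]; c,r=circ(q)
    print(n,len(from_),len(q),"c",c.round(4),"r %.4f"%r,"ext",q[:,:2].min(0).round(3),q[:,:2].max(0).round(3))
E
python3 dish.py 0.044 0.63 -0.021 0.045
```

```text
22.05 [ 0.6286098  -0.02180276  0.15590975]
wrist 979 979 c [ 0.6327 -0.0197] r 0.0431 ext [ 0.605 -0.064] [0.677 0.025]
scene 130 129 c [ 0.6318 -0.0219] r 0.0433 ext [ 0.589 -0.066] [0.676 0.024]
top 69 69 c [ 0.6288 -0.0204] r 0.0429 ext [ 0.584 -0.027] [0.649 0.023]
```

send_rows([
  {"xyz": [0.02,0,0.4],"yaw": 0,"gripper": -1},
  {"xyz": [0,0,0.6],"yaw": 0,"gripper": -1},
  {"xyz": [0,0,0.5],"yaw": 0,"gripper": -1},
  {"xyz": [0,0,0.25],"yaw": 0,"gripper": -1},
  {"xyz": [0,0,0.13],"yaw": 0,"gripper": -1},
  {"xyz": [0,0,0],"yaw": 0,"gripper": -1},
  {"xyz": [0,0,0],"yaw": 0,"gripper": -1},
  {"xyz": [0,0,0],"yaw": 0,"gripper": -1},
])

```text
time: 23.0
ee_pos: [0.6299, -0.0201, 0.0621]
ee_rot: [-0.0, 1.0, 0.0, 0.001]
force: [0.1, -0.4, -0.4]
gripper_width: 0.597
gripper_force: 31.7
```

send_rows([
  {"xyz": [0,0,0],"yaw": 0,"gripper": 1},
  {"xyz": [0,0,0],"yaw": 0,"gripper": 1},
  {"xyz": [0,0,0],"yaw": 0,"gripper": 1},
  {"xyz": [0,0,-0.3],"yaw": 0,"gripper": 1},
  {"xyz": [0,0,-0.8],"yaw": 0,"gripper": 1},
  {"xyz": [0,0,-0.8],"yaw": 0,"gripper": 1},
  {"xyz": [0,0,-0.6],"yaw": 0,"gripper": 1},
  {"xyz": [0,0,0],"yaw": 0,"gripper": 1},
])

```text
time: 23.8
ee_pos: [0.6327, -0.0201, 0.1926]
ee_rot: [-0.0, 1.0, -0.0, 0.005]
force: [1.3, 1.2, -0.4]
gripper_width: 0.998
gripper_force: 0.0
```

send_rows([
  {"xyz": [0.07,0.7,0],"yaw": 0,"gripper": 1},
  {"xyz": [0.08,0.7,0],"yaw": 0,"gripper": 1},
  {"xyz": [0.07,0.7,0],"yaw": 0,"gripper": 1},
  {"xyz": [0.07,0.7,0],"yaw": 0,"gripper": 1},
  {"xyz": [0.07,0.69,0],"yaw": 0,"gripper": 1},
  {"xyz": [0,0,0],"yaw": 0,"gripper": 1},
  {"xyz": [0,0,0],"yaw": 0,"gripper": 1},
  {"xyz": [0,0,0],"yaw": 0,"gripper": 1},
])

```text
time: 24.6
ee_pos: [0.6473, -0.1929, 0.1863]
ee_rot: [-0.001, 1.0, 0.001, -0.0]
force: [0.2, 1.1, 0.7]
gripper_width: 1.003
gripper_force: 0.0
```

```bash
python3 dish.py 0.11 0.6475 -0.1945 -0.025; python3 dish.py 0.092 0.63 -0.0215 -0.01;
```

```text
24.6 [ 0.64731543 -0.19285925  0.18633403]
wrist 704 704 c [ 0.6504 -0.1934] r 0.0162 ext [ 0.632 -0.211] [ 0.668 -0.176]
scene 84 84 c [ 0.6496 -0.1955] r 0.0165 ext [ 0.63  -0.213] [ 0.668 -0.177]
top 95 95 c [ 0.6465 -0.1935] r 0.0160 ext [ 0.629 -0.211] [ 0.663 -0.177]
24.75 [ 0.64741638 -0.19304317  0.18639321]
wrist 1043 1043 c [ 0.6298 -0.0208] r 0.0244 ext [ 0.604 -0.047] [0.656 0.006]
scene 112 111 c [ 0.6294 -0.022 ] r 0.0244 ext [ 0.603 -0.048] [0.656 0.004]
top 134 134 c [ 0.6266 -0.0208] r 0.0242 ext [ 0.601 -0.046] [0.652 0.005]
```

send_rows([
  {"xyz": [0.03,0.02,0.4],"yaw": 0,"gripper": 1},
  {"xyz": [0,0,0.7],"yaw": 0,"gripper": 1},
  {"xyz": [0,0,0.6],"yaw": 0,"gripper": 1},
  {"xyz": [0,0,0.34],"yaw": 0,"gripper": 1},
  {"xyz": [0,0,0],"yaw": 0,"gripper": 1},
  {"xyz": [0,0,0],"yaw": 0,"gripper": 1},
  {"xyz": [0,0,0],"yaw": 0,"gripper": -1},
  {"xyz": [0,0,0],"yaw": 0,"gripper": -1},
])

```text
time: 25.7
ee_pos: [0.6499, -0.1961, 0.086]
ee_rot: [0.0, 1.0, -0.0, 0.001]
force: [0.5, -0.0, -0.5]
gripper_width: 0.692
gripper_force: 0.0
```

send_rows([
  {"xyz": [0,0,0],"yaw": 0,"gripper": -1},
  {"xyz": [0,0,0],"yaw": 0,"gripper": -1},
  {"xyz": [0,0,0],"yaw": 0,"gripper": -1},
  {"xyz": [0,0,-0.3],"yaw": 0,"gripper": -1},
  {"xyz": [0,0,-0.7],"yaw": 0,"gripper": -1},
  {"xyz": [0,0,-0.7],"yaw": 0,"gripper": -1},
  {"xyz": [0,0,-0.7],"yaw": 0,"gripper": -1},
  {"xyz": [0,0,0],"yaw": 0,"gripper": -1},
])

```text
time: 26.5
ee_pos: [0.652, -0.1967, 0.211]
ee_rot: [0.001, 1.0, -0.0, 0.005]
force: [1.3, 0.3, 0.1]
gripper_width: 0.41
gripper_force: 30.1
```

send_rows([
  {"xyz": [-0.08,-0.7,0],"yaw": 0,"gripper": -1},
  {"xyz": [-0.08,-0.7,0],"yaw": 0,"gripper": -1},
  {"xyz": [-0.08,-0.7,0],"yaw": 0,"gripper": -1},
  {"xyz": [-0.08,-0.7,0],"yaw": 0,"gripper": -1},
  {"xyz": [-0.08,-0.66,0],"yaw": 0,"gripper": -1},
  {"xyz": [0,0,0],"yaw": 0,"gripper": -1},
  {"xyz": [0,0,0],"yaw": 0,"gripper": -1},
  {"xyz": [0,0,0],"yaw": 0,"gripper": -1},
])

```text
time: 27.3
ee_pos: [0.6287, -0.0246, 0.2042]
ee_rot: [0.001, 1.0, -0.001, -0.0]
force: [-0.8, -0.5, -0.5]
gripper_width: 0.407
gripper_force: 30.2
```

```bash
python3 dish.py 0.092 0.63 -0.0215 -0.01; python3 dish.py 0.044 0.63 -0.0215 0.045; python3 - <<'E'
from h import *
import glob
p,d,P,W=cam("scene"); a=p[190:310,230:370]; b=cam("wrist")[0]
cv2.imwrite("pics/s1.png",np.hstack([cv2.resize(a,(320,274))[:240],cv2.resize(b,(320,240))])[:,:,::-1])
E
```

```text
27.3 [ 0.62873549 -0.02456799  0.20424035]
wrist 517 517 c [ 0.6304 -0.02  ] r 0.0242 ext [ 0.614 -0.045] [0.656 0.006]
scene 84 82 c [ 0.6295 -0.0221] r 0.0241 ext [ 0.604 -0.048] [0.656 0.003]
top 60 60 c [ 0.6263 -0.0207] r 0.0241 ext [ 0.601 -0.03 ] [0.647 0.005]
27.45 [ 0.6287801  -0.02441935  0.20416137]
wrist 911 771 c [ 0.6328 -0.0197] r 0.0431 ext [ 0.598 -0.064] [0.677 0.025]
scene 199 126 c [ 0.6322 -0.022 ] r 0.0432 ext [ 0.59  -0.068] [0.677 0.023]
top 114 91 c [ 0.6287 -0.0204] r 0.0429 ext [ 0.584 -0.036] [0.665 0.023]
```

View pics/s1.png

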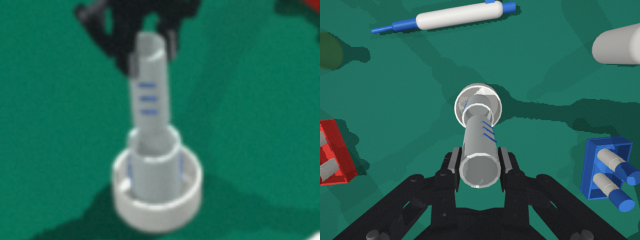

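Left: the small beaker hangs upright over the medium one, which stands in the dish. Right, the wrist view: the held rim is at about (478,165), the nest behind it. I'll measure the held rim against the medium beaker's rim.

```bash
sed 's/abs(X\[...,2\]-zr)<.004/abs(X[...,2]-zr)<.006/' dish.py > rim.py; python3 - <<'E'
from h import *
print(observe()["ee_pos"])
for n in ["wrist","scene","top"]:
    p,d,P,W=cam(n); X=cloud(p,d,P,W); br=p.min(2)>105
    m=(np.hypot(X[...,0]-.63,X[...,1]+.022)<.035)&br
    for lo,hi in [(.125,.14),(.15,.165),(.17,.185),(.224,.236)]:
        k=m&(X[...,2]>lo)&(X[...,2]<hi); q=X[k]
        if len(q)>8: print(n,lo,len(q),"min",q[:,:2].min(0).round(4),"max",q[:,:2].max(0).round(4),"circ",*[np.round(t,4) for t in circ(q)])
    print(n,"ztop",np.percentile(X[m][:,2],98).round(4))
E
```

```text
[ 0.62875977 -0.02310252  0.20421146]
wrist 0.125 309 min [ 0.6319 -0.0388] max [ 0.6473 -0.0037] circ [ 0.6294 -0.0213] 0.0177
wrist 0.15 365 min [ 0.6311 -0.0384] max [ 0.6474 -0.0039] circ [ 0.6292 -0.0218] 0.0178
wrist 0.17 580 min [ 0.6132 -0.0395] max [ 0.6474 -0.0043] circ [ 0.6306 -0.022 ] 0.0165
wrist 0.224 2359 min [ 0.6103 -0.0406] max [6.474e-01 6.000e-04] circ [ 0.6302 -0.0223] 0.0165
wrist ztop 0.2297
scene 0.125 62 min [ 0.6261 -0.0422] max [ 0.6481 -0.014 ] circ [ 0.6304 -0.0245] 0.015
scene 0.15 63 min [ 0.623 -0.042] max [ 0.6476 -0.0112] circ [ 0.6299 -0.0245] 0.0158
scene 0.17 67 min [ 0.6207 -0.0423] max [ 0.6483 -0.0106] circ [ 0.63   -0.0245] 0.0158
scene 0.224 56 min [ 0.6116 -0.0386] max [ 0.6454 -0.0072] circ [ 0.6285 -0.0252] 0.0162
scene ztop 0.6068
top 0.125 23 min [ 0.6088 -0.021 ] max [ 0.6267 -0.0048] circ [ 0.6263 -0.0218] 0.0171
top 0.15 15 min [ 0.607  -0.0176] max [ 0.6211 -0.0057] circ [ 0.6188 -0.0158] 0.0089
top 0.17 9 min [ 0.6142 -0.0101] max [ 0.624  -0.0053] circ [ 0.6192 -0.0087] 0.004
top ztop 0.6083
```

send_rows([
  {"xyz": [0,-0.03,0],"yaw": 0,"gripper": -1},
  {"xyz": [0,0,0.3],"yaw": 0,"gripper": -1},
  {"xyz": [0,0,0.3],"yaw": 0,"gripper": -1},
  {"xyz": [0,0,0.3],"yaw": 0,"gripper": -1},
  {"xyz": [0,0,0.3],"yaw": 0,"gripper": -1},
  {"xyz": [0,0,0],"yaw": 0,"gripper": -1},
  {"xyz": [0,0,0],"yaw": 0,"gripper": -1},
  {"xyz": [0,0,0],"yaw": 0,"gripper": -1},
])

```text
time: 28.65
ee_pos: [0.6294, -0.0212, 0.1449]
ee_rot: [-0.0, 1.0, -0.0, 0.001]
force: [0.5, 0.5, -0.5]
gripper_width: 0.408
gripper_force: 30.1
```

send_rows([
  {"xyz": [0,0,0.3],"yaw": 0,"gripper": -1},
  {"xyz": [0,0,0.3],"yaw": 0,"gripper": -1},
  {"xyz": [0,0,0.2],"yaw": 0,"gripper": -1},
  {"xyz": [0,0,0.12],"yaw": 0,"gripper": -1},
  {"xyz": [0,0,0.08],"yaw": 0,"gripper": -1},
  {"xyz": [0,0,0],"yaw": 0,"gripper": -1},
  {"xyz": [0,0,0],"yaw": 0,"gripper": -1},
  {"xyz": [0,0,0],"yaw": 0,"gripper": -1},
])

```text
time: 29.45
ee_pos: [0.629, -0.0213, 0.0946]
ee_rot: [0.0, 1.0, -0.0, 0.0]
force: [-0.5, -0.5, -0.3]
gripper_width: 0.406
gripper_force: 30.1
```

send_rows([
  {"xyz": [0,0,0],"yaw": 0,"gripper": 1},
  {"xyz": [0,0,0],"yaw": 0,"gripper": 1},
  {"xyz": [0,0,0],"yaw": 0,"gripper": 1},
  {"xyz": [0,0,0],"yaw": 0,"gripper": 1},
  {"xyz": [0,0,-0.4],"yaw": 0,"gripper": 1},
  {"xyz": [0,0,-0.8],"yaw": 0,"gripper": 1},
  {"xyz": [0,0,-0.8],"yaw": 0,"gripper": 1},
  {"xyz": [-0.5,0,-0.5],"yaw": 0,"gripper": 1},
])

```text
time: 30.25
ee_pos: [0.6069, -0.021, 0.2226]
ee_rot: [-0.0, 1.0, -0.0, 0.003]
force: [0.3, -0.2, 0.7]
gripper_width: 0.995
gripper_force: 0.0
```

send_rows([
  {"xyz": [-0.7,0,0],"yaw": 0,"gripper": 1},
  {"xyz": [-0.7,0,0],"yaw": 0,"gripper": 1},
  {"xyz": [-0.7,0,0],"yaw": 0,"gripper": 1},
  {"xyz": [-0.6,0,0],"yaw": 0,"gripper": 1},
  {"xyz": [0,0,0],"yaw": 0,"gripper": 1},
  {"xyz": [0,0,0],"yaw": 0,"gripper": 1},
  {"xyz": [0,0,0],"yaw": 0,"gripper": 1},
  {"xyz": [0,0,0],"yaw": 0,"gripper": 1},
])

```text
time: 31.05
ee_pos: [0.4699, -0.0211, 0.2193]
ee_rot: [-0.0, 1.0, -0.0, 0.0]
force: [0.4, 0.8, 0.9]
gripper_width: 1.001
gripper_force: 0.0
```

```bash
for a in "0.118 0.63 -0.0215 -0.03" "0.092 0.63 -0.0215 -0.01" "0.044 0.63 -0.0215 0.045"; do python3 dish.py $a; done; python3 look.py top scene|cut -c1-125; cp pics/scene_3*.png /tmp; ls -t pics | head -3; cp pics/$(ls -t pics | grep scene | head -1) pics/final.png
```

```text
31.05 [ 0.46985    -0.02109108  0.21932245]
wrist 533 533 c [ 0.6287 -0.0182] r 0.0162 ext [ 0.611 -0.036] [ 0.632 -0.001]
scene 66 66 c [ 0.6294 -0.0205] r 0.0165 ext [ 0.611 -0.039] [ 0.648 -0.003]
top 92 92 c [ 0.6268 -0.0194] r 0.0164 ext [ 0.61  -0.036] [ 0.645 -0.002]
31.2 [ 0.46927764 -0.02111517  0.21913872]
wrist 850 680 c [ 0.6289 -0.0199] r 0.0241 ext [ 0.604 -0.046] [0.64  0.006]
scene 128 78 c [ 0.6308 -0.0247] r 0.0223 ext [ 0.606 -0.048] [0.655 0.   ]
top 154 121 c [ 0.6267 -0.0208] r 0.0244 ext [ 0.601 -0.046] [0.652 0.005]
31.35 [ 0.46896714 -0.02116232  0.21917349]
wrist 1101 880 c [ 0.6312 -0.0196] r 0.0428 ext [ 0.587 -0.064] [0.655 0.025]
scene 177 128 c [ 0.6322 -0.0219] r 0.0434 ext [ 0.59  -0.067] [0.678 0.024]
top 234 190 c [ 0.629  -0.0207] r 0.0431 ext [ 0.585 -0.065] [0.673 0.023]
t 31.50 tcp [ 0.4688 -0.0212  0.2192] rot [-0.e+00  1.e+00 -1.e-04 -1.e-04] w 1.001
top [313. 167.] 1292 ztop 0.028 mid [0.7989 0.022 ] ext [0.056 0.21 ] rgb [225. 232. 241.]
top [464. 182.] 1222 ztop 0.151 mid [ 0.7425 -0.2695] ext [0.027 0.028] rgb [244. 148.  68.]
top [184. 19
[... 343 characters left out ...]
.  96. 185.]
t 31.55 tcp [ 0.4688 -0.0212  0.2193] rot [ 0.e+00  1.e+00 -1.e-04 -0.e+00] w 1.002
scene [386. 182.] 1411 ztop 0.095 mid [0.5201 0.3317] ext [0.106 0.044] rgb [216.  47.  36.]
scene [426. 239.] 724 ztop 0.111 mid [0.7385 0.2777] ext [0.03 0.03] rgb [ 53. 151.  89.]
scene [298. 265.] 1334 ztop 0.117 mid [ 0.6296 -0.0207] ext [0.039 0.036] rgb [186. 204. 201.]
scene [154. 284.] 1625 ztop 0.097 mid [ 0.4777 -0.3222] ext [0.101 0.036] rgb [ 24.  86. 188.]
scene [354. 311.] 958 ztop 0.030 mid [0.8037 0.0179] ext [0.055 0.203] rgb [223. 233. 244.]
scene [228. 348.] 1296 ztop 0.151 mid [ 0.745  -0.2715] ext [0.031 0.028] rgb [240. 134.  12.]
scene_31.60.png
top_31.55.png
top_31.50.png
```

View pics/final.png

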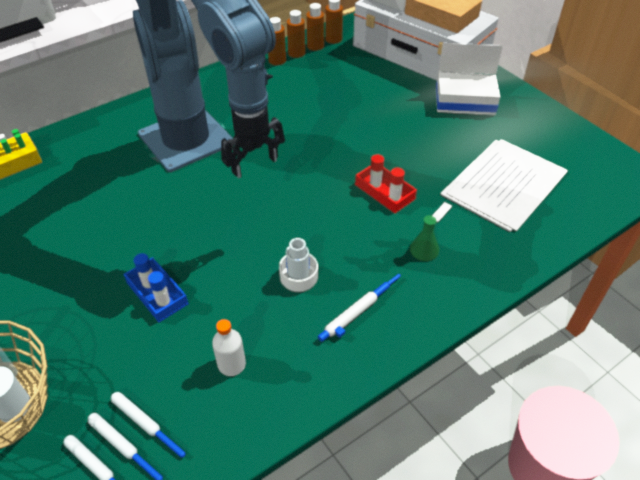

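The scene shows two blue-capped bottles in the blue tray (150,280), two red-capped in the red tray (387,180), and the nest in the dish at (298,265). A white object in the basket at the left edge (5,395) needs a check, in case it is the large beaker.

```bash
python3 - <<'E'
from h import *
p,d,P,W=cam("scene"); X=cloud(p,d,P,W)
for u,v in [(3,385),(6,395),(8,405),(3,410),(20,400)]: print((u,v),X[v,u].round(3),p[v,u])
cv2.imwrite("pics/bask.png",cv2.resize(p[310:450,0:100],(500,600)[::1])[:,:,::-1])
E
```

```text
(3, 385) [ 0.597 -0.679  0.111] [250 253 252]
(6, 395) [ 0.614 -0.683  0.101] [145 156 154]
(8, 405) [ 0.616 -0.691  0.071] [136 143 144]
(3, 410) [ 0.613 -0.704  0.06 ] [132 142 142]
(20, 400) [ 0.609 -0.67   0.058] [157 167 168]
```

View pics/bask.png

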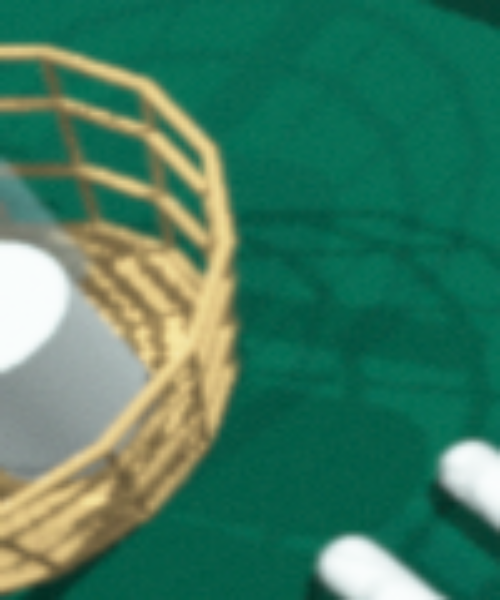

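The basket holds a lying, closed white-ended item, part of the background. It is about 0.91 m from the base, beyond reach, so it is not a beaker of this task.

```bash
python3 -c "
from plant import *
print(finish_job())"
```

```text
the job is handed in; nothing more can be done
None
```

The job is handed in: all four bottles present stand in their matching trays, and the medium beaker, with the small one inside it, is nested in the dish (I found no large beaker on the bench); I left the flask, wash bottle, cassette and pipette alone.

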